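# Seat the long amber on its setting stand

### The job

Four amber pieces are cemented in the raised cups of small setting stands, and the long flat one has set, so its cup can be seated. With the fingertips push the long flat piece gently straight down until its cup sits fully home on the foot of its stand, then draw the hand clear. Do not lift or shift the stand, and leave the other three stands untouched and the things lying around where they are.

Things in the scene. Friction and masses are not known exactly. Their poses are not given: they have to be found in the camera images.
- stand_long: loose setting stand, 0.6 kg: a turned steel foot 64 mm across below, 40 mm across on top and 32 mm high, with a brass cup 30 mm across and 8 mm high on a stem above its middle; cemented in the cup: the long flat piece, 33 x 65 x 18 mm, lying along the stand's y axis. Origin: centre of the foot's underside, z up. This is the one to push down.
- plunger_long (a joint): how far the cup with the long flat piece is down, in m: 0 raised (14 mm clear of the foot), 0.014 home, the cup resting on the foot against a firm stop. It moves straight down, has no spring, slides with about 3 N of friction and stays where it is left.
- top_long (a point): the summit level of the long flat piece, straight above the stand's middle, 71.5 mm above the table with the cup fully raised; goes down with the cup. The amber is lumpy: its surface on the axis can lie up to 3 mm below this point.
- stand_short: loose setting stand, 0.6 kg: a turned steel foot 64 mm across below, 40 mm across on top and 32 mm high, with a brass cup 30 mm across and 8 mm high on a stem above its middle; cemented in the cup: the short flat piece, 24 x 41 x 10 mm, lying along the stand's y axis. Origin: centre of the foot's underside, z up. Not to be touched.
- plunger_short (a joint): how far the cup with the short flat piece is down, in m: 0 raised (14 mm clear of the foot), 0.014 home, the cup resting on the foot against a firm stop. It moves straight down, has no spring, slides with about 3 N of friction and stays where it is left.
- top_short (a point): the summit level of the short flat piece, straight above the stand's middle, 63.5 mm above the table with the cup fully raised; goes down with the cup. The amber is lumpy: its surface on the axis can lie up to 3 mm below this point.
- stand_upright: loose setting stand, 0.6 kg: a turned steel foot 64 mm across below, 40 mm across on top and 32 mm high, with a brass cup 30 mm across and 8 mm high on a stem above its middle; cemented in the cup: the slender egg-shaped piece standing on end, 24 x 26 mm across and 48 mm tall. Origin: centre of the foot's underside, z up. Not to be touched.
- plunger_upright (a joint): how far the cup with the slender egg-shaped piece standing on end is down, in m: 0 raised (14 mm clear of the foot), 0.014 home, the cup resting on the foot against a firm stop. It moves straight down, has no spring, slides with about 3 N of friction and stays where it is left.
- top_upright (a point): the summit level of the slender egg-shaped piece standing on end, straight above the stand's middle, 101.5 mm above the table with the cup fully raised; goes down with the cup. The amber is lumpy: its surface on the axis can lie up to 3 mm below this point.
- stand_round: loose setting stand, 0.6 kg: a turned steel foot 64 mm across below, 40 mm across on top and 32 mm high, with a brass cup 30 mm across and 8 mm high on a stem above its middle; cemented in the cup: the thick round pebble, 27 x 40 mm across and 30 mm tall. Origin: centre of the foot's underside, z up. Not to be touched.
- plunger_round (a joint): how far the cup with the thick round pebble is down, in m: 0 raised (14 mm clear of the foot), 0.014 home, the cup resting on the foot against a firm stop. It moves straight down, has no spring, slides with about 3 N of friction and stays where it is left.
- top_round (a point): the summit level of the thick round pebble, straight above the stand's middle, 83.5 mm above the table with the cup fully raised; goes down with the cup. The amber is lumpy: its surface on the axis can lie up to 3 mm below this point.
- loupe: small folded loupe, 29 x 39 x 16 mm, loose; a bystander. Origin: centre of its underside.
- tweezers: steel tweezers lying flat, 128 mm long along own y, 9 mm high, loose; a bystander. Origin: centre of its underside.
- pen: white marker pen with a black cap, 135 mm long along own y, 16 mm high, loose; a bystander. Origin: centre of its underside.
- capsule: white and brown capsule pendant, 59 mm long along own y, 17 mm high, loose; a bystander. Origin: centre of its underside.
- file: needle file with a wooden handle, 153 mm long along own y, 12 mm high, loose; a bystander. Origin: centre of its underside.

How it is judged:
By the outcome, as a careful person would: the job done as asked, in the order asked, and still so for the second after the job is handed in, with the robot touching nothing.
It also fails if it takes over 32 s, if anything falls off the work surface, if the arm or the gripper's body presses on something with over 40 N, if the wrist force passes 120 N, or if a joint passes its speed limit or range.

### The arm

A 6-joint arm with a two-finger parallel gripper is mounted at the origin on a cart in front of the work surface, level with it; the furniture and walls round the work are solid. World frame = base frame: x ahead of the robot, y to its left, z up, the work surface at z = 0. Lengths are in m, angles in rad, forces in N, time in s.
With the tool pointing down it reaches from about 0.35 to 0.975 m from the base axis. Payload 4.9 kg.
Tool frame: the origin (TCP) lies at the very end of the fingers, on their centre line; the grasp point (between the pads) lies 19 mm behind it; z points along the fingers, y is the line along which they close (so a half turn about z gives the same grasp; the last joint's range is limited). The gripper opens to 85 mm and grips with 20 to 120 N. Pads are 22 mm wide; open, the fingers measure 114 mm over their backs; the gripper's body (76 mm by 85 mm) begins 54 mm behind the grasp point. The pads swing forward as they close: fully open they stand 13 mm farther back than shut.
Start: joints at [0.988, 0.053, 1.613, -0, 1.476, -0.119], TCP at [0.28, 0.559, 0.231] pointing down, gripper open.
Joint ranges: [-3.01, 3.01], [-1.01, 2.22], [0.06, 2.58], [-1.02, 4.17], [0.09, 2.62], [-3.14, 3.14]. Speed limits (rad/s): [2.57, 2.57, 3.14, 3.14, 3.14, 3.14].

### API

Orientations are given as a unit quaternion [w, x, y, z].
In Python, from plant import state, optics, ticket, nets gives the robot as it stands. The module is installed in compiled form; this text tells all that it offers.
- The arm moves only by the shell command python3 -m inch 'ROWS' [OPENING]. ROWS is JSON, a list of rows, each an object of numbers: "dx", "dy", "dz": the shift along the tool's x, y, z as a fraction of full scale; "rx", "ry", "rz": the turn, a rotation vector about the tool's x, y, z as a fraction of full scale. In form: [{"dx": .., "dy": .., "dz": .., "rx": .., "ry": .., "rz": ..}, ...]. A call has 1 to 5 rows; each row is the pose to reach, as a shift and turn from the pose commanded when the call began, along the tool's axes at that moment; what a row does not reach only later rows make up. Full scale, the value 1, is 0.8 m for a shift and 1.5 rad for a turn. A row lasts 1/10 s, in which the tool goes at most 50 mm and 8.59 degrees, less where a joint would pass 70% of its speed; a pose out of reach is approached as far as the arm can. A call with a number of a shift or a turn outside -1 to 1 is refused whole. A call with a gripper value outside its range is refused whole. OPENING is the opening, from -1 (shut) to 1 (fully open), set as the call begins (- or left out, the last holds). The fingers move at their own pace and stop on an object; the grip force is fixed at half the most. Time passes only in rows, so rows that repeat a pose let the fingers close. It gives the time, the measured TCP pose, the force, the opening and the grip force at its end, in the units of the state.
- state(): the state, without advancing time (a new reading comes with each control period).
- optics.grab_frame(name): name is "side" or "top" or "wrist"; returns the picture (384x512x3 uint8, red, green, blue); there is no depth.
- optics.camera_info(name): a dict with "fx", "fy", "cx", "cy" (pixels), "R" (3x3) and "t" (3): a world point X has camera coordinates R X + t. Camera axes: x right, y down, z forward; pixel columns grow to the right and rows downward; lengths in m; the calibration is good to about 2 mm. A picture is of the moment at which its call begins: read the wrist's pose just before it. camera_info takes no time and is no camera call; for the wrist camera it gives the pose at the moment of the call.
- ticket.job_done(): hands the job in; it is judged then, once.
Trained networks look in the newest picture that a camera, given by its name, has taken for a name from the list of things; names that differ only in an ending like _2 or _b are one class to them, and where a whole thing is asked for, a point or a joint stands for the part that bears it (a point fixed in the world has none). Each returns a list of dicts, best first, with "confidence" (0 to 1); they miss things now and then, are a little off and sometimes report something else, mostly with a low value. They report only what shows in the picture. A call takes as long as a camera call.
- nets.boxes_of(camera, name): "bbox" ([centre column, centre row, width, height] in pixels, round what is visible of it).
- nets.outline_of(camera, name): "pixels" (384x512 bool, what is visible of it) and "bbox" ([centre column, centre row, width, height] in pixels, round what is visible of it).
The state is a dict: "time": time; "joint_pos": joint angles; "joint_vel": joint speeds; "joint_efforts": joint torques, N m; "tool_pos": TCP position; "tool_rot": TCP orientation; "contact_force": force on the tool from outside, world axes, zero at the start; "ft_torque": the same for the moment, N m; "gripper_width": opening from 0.0 (shut) to 1.0 (fully open); "grasp_force": force on a finger pad.
Only numpy, scipy, OpenCV 4.12 (cv2) and the standard library are available. Lean on these libraries where they do the work, as an engineer would, in place of code of your own. Each camera call takes 0.05 s, during which the arm holds its last target. There are 200 camera calls.

## Working session

There is one attempt and no reset: what is moved stays moved. The work goes in short steps, Python scripts to look and compute and a shell command to move; the robot and the scene stay as the last step left them, time stands still between calls to the robot, and variables do not carry over. Pictures are saved under pics/ and viewed, at most 10 in all, crops included, and the job is handed in when it is done.

```bash
mkdir -p pics; cat > h.py <<'E'
import numpy as np, cv2
from plant import state, optics, ticket, nets
def ray(ci,u,v):
    R=np.array(ci["R"]);t=np.array(ci["t"])
    d=R.T@np.array([(u-ci["cx"])/ci["fx"],(v-ci["cy"])/ci["fy"],1]);return -R.T@t,d
def atz(ci,u,v,z):
    o,d=ray(ci,u,v);return o+d*(z-o[2])/d[2]
def proj(ci,X):
    p=np.array(ci["R"])@np.array(X)+np.array(ci["t"]);return p[0]/p[2]*ci["fx"]+ci["cx"],p[1]/p[2]*ci["fy"]+ci["cy"]
E
python3 - <<'E'
from h import *
s=state();print(s["time"],s["tool_pos"],s["tool_rot"],s["contact_force"])
ims=[]
for c in ["top","side"]:
    im=optics.grab_frame(c);cv2.imwrite(f"pics/{c}0.png",im[:,:,::-1])
    ci=optics.camera_info(c);print(c,-np.array(ci["R"]).T@np.array(ci["t"]))
    for n in ["stand_long","top_long","stand_short","stand_upright","stand_round"]:
        for b in nets.outline_of(c,n)[:2]:
            m=b["pixels"].astype(np.uint8);mm=cv2.moments(m,True)
            if not mm["m00"]: continue
            u,v=mm["m10"]/mm["m00"],mm["m01"]/mm["m00"]
            ang=0.5*np.arctan2(2*mm["mu11"],mm["mu20"]-mm["mu02"])
            print(n,round(b["confidence"],2),np.round(b["bbox"]),round(u),round(v),round(ang,2),np.round(atz(ci,u,v,.05),3))
E
```

```text
0.0 [0.27924378 0.55845836 0.23008678] [-3.42938296e-04  2.29824085e-01  9.73231660e-01 -9.53600023e-04] [-0.74552989  0.32666309  0.16630123]
top [0.24777481 0.0877497  1.24775807]
stand_long 0.66 [356. 225.  51.   7.] 355 224 0.01 [ 0.399 -0.189  0.05 ]
stand_long 0.61 [343. 197.  18.  25.] 343 197 -1.1 [ 0.472 -0.165  0.05 ]
top_long 0.78 [348. 195.  16.  26.] 347 194 -1.27 [ 0.479 -0.174  0.05 ]
top_long 0.48 [247. 170.  10.  12.] 247 169 -0.98 [0.562 0.085 0.05 ]
stand_short 0.73 [301. 146.  22.  29.] 301 148 -0.66 [ 0.613 -0.063  0.05 ]
stand_upright 0.57 [273. 204.  24.  23.] 271 201 -1.22 [0.472 0.025 0.05 ]
stand_round 0.59 [212. 196.  23.  22.] 211 196 -0.39 [0.494 0.182 0.05 ]
side [-0.0292699  -0.64786734  0.62036104]
stand_long 0.7 [313. 232.  20.  30.] 313 233 -1.5 [ 0.593 -0.102  0.05 ]
stand_long 0.69 [299. 271.  24.  35.] 299 271 -1.46 [ 0.455 -0.196  0.05 ]
top_long 0.66 [301. 262.  24.  15.] 300 261 -0.12 [ 0.482 -0.17   0.05 ]
stand_short 0.87 [314. 235.  20.  27.] 313 234 -1.48 [ 0.59  -0.104  0.05 ]
stand_upright 0.85 [254. 229.  20.  32.] 254 233 -1.55 [ 0.46  -0.006  0.05 ]
stand_round 0.74 [230. 206.  20.  26.] 229 207 1.56 [0.479 0.147 0.05 ]
```

View pics/top0.png

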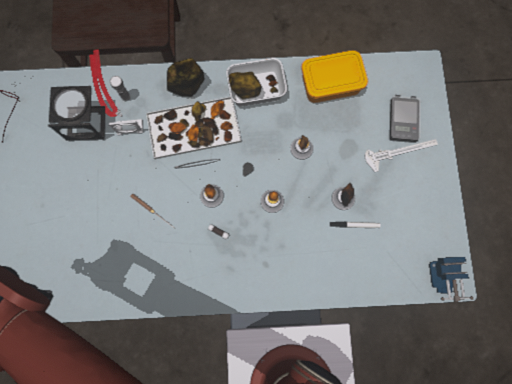

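View pics/side0.png

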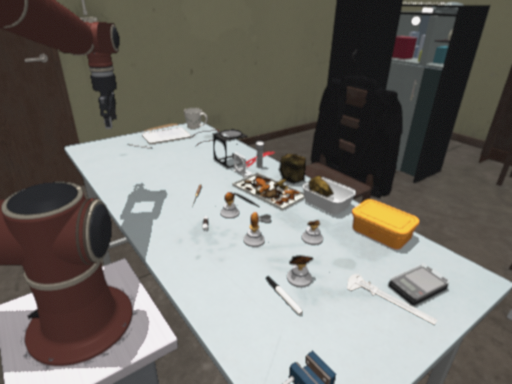

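The top view shows the long dark piece on its stand at about (347,194), roughly (0.475, -0.17) in world coordinates. The side view shows it at about (300,262). The `stand_long` hits at (356,225) in the top view and (313,232) in the side view are wrong: they are the pen and the short piece's stand. I'll shut the gripper and move above the long piece at a safe height.

```bash
for i in 1; do python3 -m inch '[{"dx":-0.12,"dy":-0.13},{"dx":-0.626,"dy":-0.707},{"dx":-0.626,"dy":-0.707},{"dx":-0.626,"dy":-0.707},{"dx":-0.626,"dy":-0.707}]' -1; done
python3 - <<'E'
from h import *
s=state();print(s["tool_pos"],s["tool_rot"]);ci=optics.camera_info("wrist");R=np.array(ci["R"]);print(-R.T@ci["t"],R,ci["fx"])
E
```

```text
[0.27959746 0.55894513 0.23133205] [-5.86428004e-07  2.29852834e-01  9.73225397e-01  1.73354238e-05]
[0.20656756 0.59592502 0.37422196] [[ 4.47261650e-01  8.94403160e-01  5.83339521e-05]
 [ 8.47560601e-01 -4.23858053e-01  3.19351498e-01]
 [ 2.85653715e-01 -1.42784237e-01 -9.47636332e-01]] 282.20150619970116validation failed for argument at $[0]...
```

```bash
python3 -m inch '[{"dx":-0.04,"dy":-0.045,"dz":0,"rx":0,"ry":0,"rz":0},{"dx":-0.08,"dy":-0.09,"dz":0,"rx":0,"ry":0,"rz":0},{"dx":-0.12,"dy":-0.135,"dz":0,"rx":0,"ry":0,"rz":0},{"dx":-0.16,"dy":-0.18,"dz":0,"rx":0,"ry":0,"rz":0},{"dx":-0.2,"dy":-0.225,"dz":0,"rx":0,"ry":0,"rz":0}]' -1
```

```text
time: 1.1
tool_pos: [0.3423, 0.3247, 0.2315]
tool_rot: [0.0, 0.229, 0.973, 0.0]
contact_force: [1.5, 0.1, 0.3]
gripper_width: 0.146
grasp_force: 0.0
```

```bash
python3 -m inch '[{"dx":-0.04,"dy":-0.046,"dz":0,"rx":0,"ry":0,"rz":0},{"dx":-0.08,"dy":-0.092,"dz":0,"rx":0,"ry":0,"rz":0},{"dx":-0.12,"dy":-0.138,"dz":0,"rx":0,"ry":0,"rz":0},{"dx":-0.16,"dy":-0.184,"dz":0,"rx":0,"ry":0,"rz":0},{"dx":-0.2,"dy":-0.23,"dz":0,"rx":0,"ry":0,"rz":0}]'
python3 -m inch '[{"dx":-0.04,"dy":-0.046,"dz":0,"rx":0,"ry":0,"rz":0},{"dx":-0.08,"dy":-0.092,"dz":0,"rx":0,"ry":0,"rz":0},{"dx":-0.12,"dy":-0.138,"dz":0,"rx":0,"ry":0,"rz":0},{"dx":-0.16,"dy":-0.184,"dz":0,"rx":0,"ry":0,"rz":0},{"dx":-0.2,"dy":-0.23,"dz":0,"rx":0,"ry":0,"rz":0}]'
python3 -m inch '[{"dx":-0.026,"dy":-0.022,"dz":0,"rx":0,"ry":0,"rz":0},{"dx":-0.026,"dy":-0.022,"dz":0,"rx":0,"ry":0,"rz":0},{"dx":-0.026,"dy":-0.022,"dz":0,"rx":0,"ry":0,"rz":0},{"dx":-0.026,"dy":-0.022,"dz":0,"rx":0,"ry":0,"rz":0},{"dx":-0.026,"dy":-0.022,"dz":0,"rx":0,"ry":0,"rz":0}]'
python3 - <<'E'
from h import *
s=state();ci=optics.camera_info("wrist");print(s["tool_pos"],s["tool_rot"],s["contact_force"],s["gripper_width"])
im=optics.grab_frame("wrist");cv2.imwrite("pics/w1.png",im[:,:,::-1])
np.savez("w1.npz",**{k:np.array(v) for k,v in ci.items()})
print("TCP px",proj(ci,s["tool_pos"]))
for n in ["stand_long","top_long"]:
    for b in nets.outline_of("wrist",n)[:2]:
        m=b["pixels"].astype(np.uint8);mm=cv2.moments(m,True);u,v=mm["m10"]/mm["m00"],mm["m01"]/mm["m00"]
        print(n,b["confidence"],np.round(b["bbox"]),u,v,atz(ci,u,v,.06),.5*np.arctan2(2*mm["mu11"],mm["mu20"]-mm["mu02"]))
E
```

```text
time: 1.6
tool_pos: [0.4031, 0.0884, 0.2318]
tool_rot: [0.001, 0.23, 0.973, 0.0]
contact_force: [1.7, 0.5, 0.1]
gripper_width: 0.003
grasp_force: 0.0
time: 2.1
tool_pos: [0.4639, -0.1481, 0.2317]
tool_rot: [0.001, 0.23, 0.973, -0.0]
contact_force: [0.9, 0.7, 0.1]
gripper_width: -0.0
grasp_force: 0.0
time: 2.6
tool_pos: [0.4743, -0.1697, 0.2314]
tool_rot: [0.0, 0.229, 0.973, 0.0]
contact_force: [0.5, -0.4, -0.1]
gripper_width: 0.003
grasp_force: 0.0
[ 0.47431829 -0.16974254  0.23138818] [1.10246558e-04 2.29014428e-01 9.73423021e-01 4.68673880e-05] [ 0.45060108 -0.4335002  -0.1125144 ] 0.002922348131155289
TCP px (np.float64(259.80357231687105), np.float64(240.70865741173174))
stand_long 0.76 [261. 168.  50.  59.] 259.4403209628887 161.88565697091275 [ 0.47061787 -0.16877732  0.06      ] -1.5658459227404344
stand_long 0.46 [261. 168.  30.  56.] 259.1641659311562 169.28331862312444 [ 0.478317   -0.17297906  0.06      ] 1.4804666416537036
top_long 0.79 [260. 169.  34.  53.] 259.3191111111111 169.19644444444444 [ 0.47830383 -0.17277265  0.06      ] 1.4754866260007018
```

View pics/w1.png

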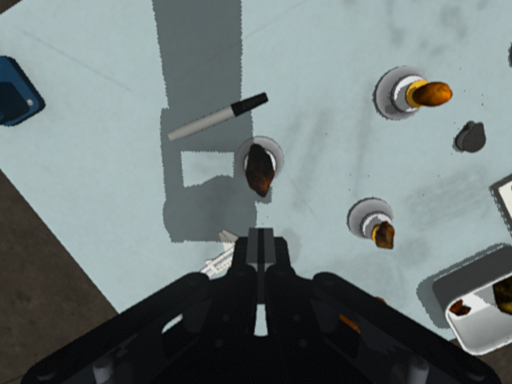

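The long piece is at (260,169) with its foot behind it, spanning about columns 236–285 with its top edge at row 137. The shut fingertips are clear at (260,235). I'll pin down the foot's centre by overlaying its model circles.

```bash
python3 - <<'E'
from h import *
ci=dict(np.load("w1.npz"));im=cv2.imread("pics/w1.png")
a=np.linspace(0,2*np.pi,120)
x0,y0=.473,-.170
def c(x,y,z,r): return np.array([proj(ci,[x+r*np.cos(t),y+r*np.sin(t),z]) for t in a])
g=cv2.GaussianBlur(cv2.cvtColor(im,cv2.COLOR_BGR2GRAY),(3,3),0).astype(float)
gr=np.hypot(cv2.Sobel(g,-1,1,0),cv2.Sobel(g,-1,0,1))
best=[]
for x in np.arange(.455,.495,.001):
  for y in np.arange(-.19,-.15,.001):
    p=c(x,y,0,.032);q=p[p[:,1]<168]
    best.append((cv2.remap(gr.astype(np.float32),q[:,:1].astype(np.float32),q[:,1:].astype(np.float32),1).mean(),x,y))
best.sort(reverse=True);print(np.round(best[:6],3))
_,x0,y0=best[0]
S=8;o=np.array([215,115]);z=cv2.resize(im[115:215,215:315],None,fx=6,fy=6,interpolation=cv2.INTER_CUBIC)
for zz,r,col in[(0,.032,(0,0,255)),(.032,.02,(0,255,0))]:
    cv2.polylines(z,[((c(x0,y0,zz,r)-o+.5)*6).astype(int)],True,col,1)
p=((np.array(proj(ci,[x0,y0,.0685]))-o+.5)*6).astype(int);cv2.circle(z,tuple(map(int,p)),4,(255,255,0),1)
cv2.imwrite("pics/w1z.png",z)
E
```

```text
[[135.385   0.485  -0.188]
 [133.573   0.486  -0.188]
 [130.679   0.482  -0.19 ]
 [128.18    0.487  -0.188]
 [127.583   0.48   -0.19 ]
 [126.796   0.493  -0.19 ]]
```

View pics/w1z.png

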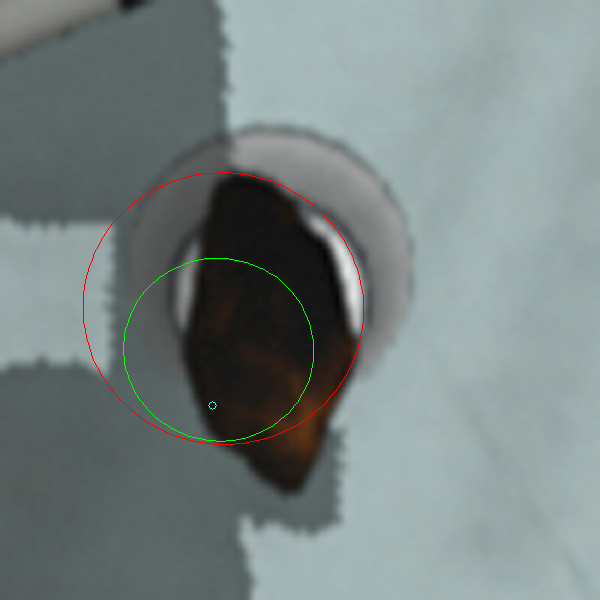

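The gradient fit locked onto the shadow. The real foot rim in the crop is left 130, right 412 and top 127, so its centre is at full-picture pixel (259.7, 158.4).

```bash
python3 - <<'E'
from h import *
ci=dict(np.load("w1.npz"))
print(atz(ci,223/6+214.5,308/6+114.5,0)) # check ~ .485 -.188
p=atz(ci,271/6+214.5,263/6+114.5,0);print(p)
s=state();q=s["tool_rot"]
from scipy.spatial.transform import Rotation as Ro
R=Ro.from_quat([q[1],q[2],q[3],q[0]]).as_matrix()
print(s["tool_pos"],R.T@(p-s["tool_pos"])/.8, (proj(ci,[p[0],p[1],.0685])))
t=optics.camera_info("top");print(proj(t,[p[0],p[1],0]),proj(t,[p[0],p[1],.07]))
E
```

```text
[ 0.48409038 -0.18762481  0.        ]
[ 0.4795791 -0.1731379  0.       ]
[ 0.47442262 -0.17008914  0.23146949] [-0.0073473  -0.00053275  0.28933998] (np.float64(259.50636679101217), np.float64(172.3258523148194))
(np.float64(342.5621085789737), np.float64(197.9201506763735)) (np.float64(347.73635941494535), np.float64(192.71494521182723))
```

```bash
python3 -m inch '[{"dx":-0.0073,"dy":-0.0005,"dz":0.05,"rx":0,"ry":0,"rz":0},{"dx":-0.0073,"dy":-0.0005,"dz":0.1,"rx":0,"ry":0,"rz":0},{"dx":-0.0073,"dy":-0.0005,"dz":0.14,"rx":0,"ry":0,"rz":0},{"dx":-0.0073,"dy":-0.0005,"dz":0.17,"rx":0,"ry":0,"rz":0},{"dx":-0.0073,"dy":-0.0005,"dz":0.187,"rx":0,"ry":0,"rz":0}]'
python3 - <<'E'
from h import *
s=state();print(s["tool_pos"],s["contact_force"])
a=optics.grab_frame("wrist")[100:300,160:360];b=optics.grab_frame("side")[210:310,250:350]
cv2.imwrite("pics/w2.png",np.hstack([cv2.resize(a,(400,400)),cv2.resize(b,(400,400))])[:,:,::-1])
E
```

```text
time: 3.25
tool_pos: [0.4781, -0.1727, 0.0792]
tool_rot: [-0.002, 0.23, 0.973, 0.0]
contact_force: [-0.8, -0.5, 0.6]
gripper_width: 0.001
grasp_force: 0.0
[ 0.47812562 -0.17273723  0.07918847] [-0.82068678 -0.45339982  0.63729325]
```

View pics/w2.png

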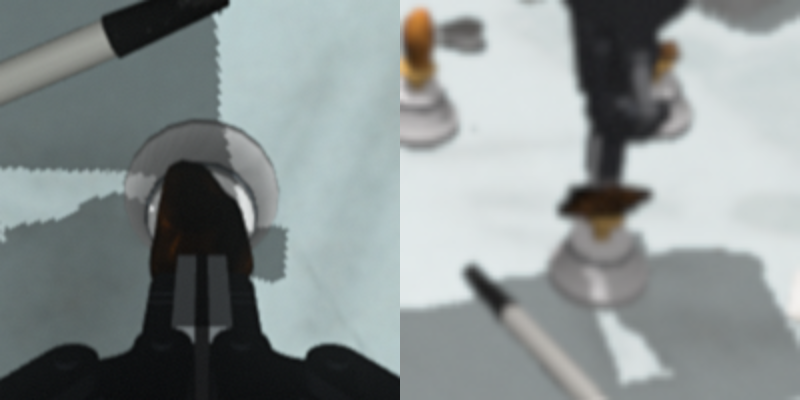

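The fingertips hang centred over the piece (crop column 605 in the side view, in line with the cup stem) and are about 8 mm clear. Now I'll push down slowly.

```bash
python3 -m inch '[{"dx":0,"dy":0,"dz":0.003,"rx":0,"ry":0,"rz":0},{"dx":0,"dy":0,"dz":0.006,"rx":0,"ry":0,"rz":0},{"dx":0,"dy":0,"dz":0.009,"rx":0,"ry":0,"rz":0},{"dx":0,"dy":0,"dz":0.011,"rx":0,"ry":0,"rz":0},{"dx":0,"dy":0,"dz":0.013,"rx":0,"ry":0,"rz":0}]'
python3 -m inch '[{"dx":0,"dy":0,"dz":0.002,"rx":0,"ry":0,"rz":0},{"dx":0,"dy":0,"dz":0.004,"rx":0,"ry":0,"rz":0},{"dx":0,"dy":0,"dz":0.006,"rx":0,"ry":0,"rz":0},{"dx":0,"dy":0,"dz":0.008,"rx":0,"ry":0,"rz":0},{"dx":0,"dy":0,"dz":0.008,"rx":0,"ry":0,"rz":0}]'
```

```text
time: 3.85
tool_pos: [0.4798, -0.1741, 0.0716]
tool_rot: [0.0, 0.23, 0.973, -0.0]
contact_force: [-0.5, -0.7, 0.6]
gripper_width: 0.002
grasp_force: 0.0
time: 4.35
tool_pos: [0.4797, -0.174, 0.0649]
tool_rot: [0.0, 0.23, 0.973, -0.0]
contact_force: [-0.5, -0.1, 2.1]
gripper_width: -0.0
grasp_force: 0.7
```

```bash
python3 -m inch '[{"dx":0,"dy":0,"dz":0.002,"rx":0,"ry":0,"rz":0},{"dx":0,"dy":0,"dz":0.004,"rx":0,"ry":0,"rz":0},{"dx":0,"dy":0,"dz":0.006,"rx":0,"ry":0,"rz":0},{"dx":0,"dy":0,"dz":0.0075,"rx":0,"ry":0,"rz":0},{"dx":0,"dy":0,"dz":0.0075,"rx":0,"ry":0,"rz":0}]'
python3 -m inch '[{"dx":0,"dy":0,"dz":0.001,"rx":0,"ry":0,"rz":0},{"dx":0,"dy":0,"dz":0.001,"rx":0,"ry":0,"rz":0}]'
```

```text
time: 4.85
tool_pos: [0.4796, -0.174, 0.0587]
tool_rot: [0.0, 0.23, 0.973, -0.0]
contact_force: [0.6, -0.4, 0.6]
gripper_width: 0.005
grasp_force: 0.7
time: 5.05
tool_pos: [0.4796, -0.1739, 0.0581]
tool_rot: [0.0, 0.23, 0.973, -0.0]
contact_force: [0.0, -0.6, 1.3]
gripper_width: -0.001
grasp_force: 0.9
```

```bash
for k in 1 2; do :; done
python3 -m inch '[{"dx":0,"dy":0,"dz":0.001,"rx":0,"ry":0,"rz":0},{"dx":0,"dy":0,"dz":0.001,"rx":0,"ry":0,"rz":0}]' | grep -E "pos|force"
python3 -m inch '[{"dx":0,"dy":0,"dz":0.001,"rx":0,"ry":0,"rz":0},{"dx":0,"dy":0,"dz":0.001,"rx":0,"ry":0,"rz":0}]' | grep -E "pos|force"
python3 -m inch '[{"dx":0,"dy":0,"dz":0.001,"rx":0,"ry":0,"rz":0},{"dx":0,"dy":0,"dz":0.001,"rx":0,"ry":0,"rz":0}]' | grep -E "pos|force"
```

```text
tool_pos: [0.4796, -0.1739, 0.0573]
contact_force: [0.6, -1.0, 1.6]
grasp_force: 1.0
tool_pos: [0.4796, -0.174, 0.0567]
contact_force: [0.6, -0.1, 3.2]
grasp_force: 1.6
tool_pos: [0.4798, -0.174, 0.0565]
contact_force: [-1.0, 1.9, 7.1]
grasp_force: 3.6
```

```bash
python3 -m inch '[{"dx":0,"dy":0,"dz":0.001,"rx":0,"ry":0,"rz":0},{"dx":0,"dy":0,"dz":0.001,"rx":0,"ry":0,"rz":0}]' | grep -E "pos|force"
python3 -m inch '[{"dx":0,"dy":0,"dz":0.0007,"rx":0,"ry":0,"rz":0},{"dx":0,"dy":0,"dz":0.0007,"rx":0,"ry":0,"rz":0}]' | grep -E "pos|force"
```

```text
tool_pos: [0.4798, -0.174, 0.0564]
contact_force: [-3.5, 1.0, 10.7]
grasp_force: 5.6
tool_pos: [0.4799, -0.174, 0.0563]
contact_force: [-4.8, 2.3, 13.9]
grasp_force: 7.0
```

The tip has stalled at z ≈ 0.0563 while the force climbs to 14 N, so the cup is on its stop. I'll draw straight up, gently at first.

```bash
python3 -m inch '[{"dx":0,"dy":0,"dz":-0.003,"rx":0,"ry":0,"rz":0},{"dx":0,"dy":0,"dz":-0.01,"rx":0,"ry":0,"rz":0},{"dx":0,"dy":0,"dz":-0.04,"rx":0,"ry":0,"rz":0},{"dx":0,"dy":0,"dz":-0.09,"rx":0,"ry":0,"rz":0},{"dx":0,"dy":0,"dz":-0.14,"rx":0,"ry":0,"rz":0}]'
python3 -m inch '[{"dx":0,"dy":0,"dz":-0.05,"rx":0,"ry":0,"rz":0},{"dx":0.006,"dy":0,"dz":-0.08,"rx":0,"ry":0,"rz":0},{"dx":0.006,"dy":0,"dz":-0.08,"rx":0,"ry":0,"rz":0},{"dx":0.006,"dy":0,"dz":-0.08,"rx":0,"ry":0,"rz":0}]'
python3 - <<'E'
from h import *
ci=optics.camera_info("wrist");im=optics.grab_frame("wrist");b=optics.grab_frame("side")[200:300,250:350]
u,v=map(int,proj(ci,[.4796,-.1731,.03]));a=im[max(v-70,0):v+70,u-70:u+70];print(u,v)
u0,v0=proj(ci,[.4796,-.1731,0]);print("foot px",u0,v0,"crop org",u-70,max(v-70,0))
cv2.imwrite("pics/w3.png",np.hstack([cv2.resize(a,(400,400)),cv2.resize(b,(400,400))])[:,:,::-1])
E
```

```text
time: 6.55
tool_pos: [0.4782, -0.1732, 0.1659]
tool_rot: [-0.002, 0.23, 0.973, 0.0]
contact_force: [0.0, 0.1, 0.1]
gripper_width: -0.004
grasp_force: 0.0
time: 6.95
tool_pos: [0.4749, -0.1716, 0.2297]
tool_rot: [-0.0, 0.23, 0.973, 0.0]
contact_force: [0.1, -0.1, -0.8]
gripper_width: -0.001
grasp_force: 0.0
260 163
foot px 260.7424468932231 157.7692494798318 crop org 190 93
```

View pics/w3.png

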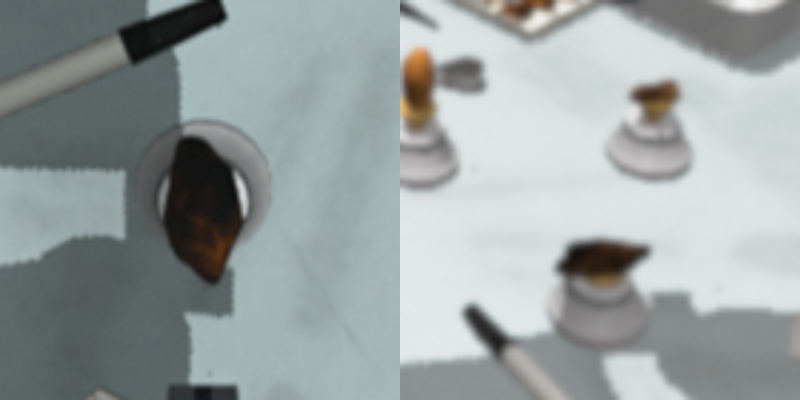

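The side crop shows the piece about 6 px lower, roughly 14 mm, with the cup resting on the foot. The foot is still centred at about (261,158), where it was, and the pen hasn't moved.

```bash
python3 -c "
from plant import ticket
print(ticket.job_done())"
```

```text
the job is handed in; nothing more can be done
None
```

The long flat piece's cup is pushed down about 14 mm onto the foot of its stand (peak push about 14 N), with the stand not visibly shifted, the hand drawn clear, and the job handed in at about 7 s.

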